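# Pack up the keyed sewing stacker

### The job

Pack up the round sewing stacker: stand the small round button pot upright on the floor of the bottom tin, put the white tray on the tin, then the lid on the tray. Turn the tray and the lid so that the notch in the skirt of each goes over the orange key of the piece below and it sinks fully home, level all round. Set every piece down rather than dropping it, and leave the mug, the tape measure and the red thread spool where they are.

Things in the scene. Friction and masses are not known exactly. Their poses are not given: they have to be found in the camera images.
- tin: Bottom tin: round, open, teal, 168 mm across, 0.7 kg, loose on the worktop. Origin: centre of its underside, z up. Inner floor at z = 6 mm; flat shoulder, on which the tray rests, at z = 42 mm; above it a neck ring 9 mm high (145 mm inside; outside 157 mm at its foot, 150 mm at its top). Orange key on its -x side.
- tray: Middle tray: round, open, white, 168 mm across, 0.25 kg. Origin: centre of its underside, z up. Floor top at z = 16 mm, shoulder at 50, neck as the tin's to 59. Grip: upright fin in its middle, 62 mm long along its x, 12 mm thick in y, top at z = 54 mm; thin dividers (tops at 42 and 36 mm) run from it to the wall. Home on the tin: origin 42 mm above the tin's, x axes the same way.
- lid: Lid: round, teal, 168 mm across, 0.16 kg, lying skirt down. Origin: centre of its underside, z up. Flat top at z = 18 mm with an orange stripe towards its notch (-x side). Grip: a fin in the middle, 64 mm long along its x, 14 mm thick in y, from z = 18 to 45 mm. Home on the tray: origin 50 mm above the tray's, x axes the same way.
- pot: Button pot: small round closed pot, cream with dark red bands, 63 mm across, 34 mm high, about 0.1 kg, its lid fixed. Origin: centre of its underside, z up.
- tin_key (a point): Foot of the tin's key, on its shoulder, 80 mm from its axis on its -x side, 42 mm above its underside. The key is an orange lug on the outside of the neck, 12 mm high, 14 mm wide at its foot and 8 mm at its top, radius 76 to 84 mm. A skirt that sits on the key instead of over it stands up to 12 mm too high.
- tray_notch (a point): Middle of the tray's notch, at the lower edge of its skirt, 80 mm from its axis on its -x side. The skirt is 13 mm deep, 161 mm inside: about 2 mm to spare round the neck's foot. The notch is 18 mm wide and 15 mm high, cut through the skirt, straight below the tray's own key.
- tray_key (a point): Foot of the tray's key, on its shoulder, 80 mm from its axis on its -x side, 50 mm above its underside. Same shape as the tin's key; its top is at z = 62 mm of the tray.
- lid_notch (a point): Middle of the lid's notch, at the lower edge of its skirt, 80 mm from its axis on its -x side. Skirt and notch have the tray's sizes.
- mug: Bystander: green and white mug with a handle, 78 x 116 x 101 mm, standing beyond the work. Origin: centre of its underside.
- tape_measure: Bystander: yellow tape measure, 25 mm high, 123 mm long with the blade that sticks out. Origin: centre of its underside.
- spool_0: Bystander: standing thread spool with red thread, 29 mm across, 46 mm high, in front of the closed sewing box. Origin: centre of its underside.

How it is judged:
On the way, in this order (a step that is already met when the one before it is completed fails the run):
1. the pot stands upright on the floor of the bottom tin, released (horizontal distance between pot and tin below 0.045 m and z of pot in the frame of tin between 0 and 0.012 m and angle between pot's own z axis and vertical below 0.15 rad and contact force between pot and the fingers below 0.05 N), for 0.2 s.
2. the tray is home on the tin, its notch over the tin's key, released (horizontal distance between pot and tin below 0.045 m and z of pot in the frame of tin between 0 and 0.012 m and angle between pot's own z axis and vertical below 0.15 rad and z of tray in the frame of tin between 0.039 and 0.0445 m and horizontal distance between tray and tin below 0.006 m and distance between tray_notch and tin_key below 0.008 m and angle between the z axis of tray and the z axis of tin, either way round below 0.03 rad and contact force between tray and the fingers below 0.05 N), for 0.2 s.
At the end, for the whole second after the job is handed in: Pot upright on the tin's floor, within 45 mm of its axis; tray home on the tin (origin 39 to 44.5 mm above the tin's) and lid on the tray (47 to 52.5 mm), each within 6 mm of the axis, notch within 8 mm of the key's foot, level within 0.03 rad; tin upright on the worktop; all released, at rest (all of step 2 and z of lid in the frame of tray between 0.047 and 0.0525 m and horizontal distance between lid and tray below 0.006 m and distance between lid_notch and tray_key below 0.008 m and angle between the z axis of lid and the z axis of tray, either way round below 0.03 rad and linear speed of each of tin, tray, lid, pot below 0.02 m/s and contact force between lid and the fingers below 0.05 N and angle between tin's own z axis and vertical below 0.03 rad and height (world z) of tin between -0.004 and 0.004 m); the robot touches nothing.
It fails at once if the pot falls: moves faster than 0.8 m/s while the fingers do not touch it (a free fall of more than about 3 cm) (linear speed of pot above 0.8 m/s and contact force between pot and the fingers below 0.2 N).
It fails at once if the tray falls: moves faster than 0.8 m/s while the fingers do not touch it (a free fall of more than about 3 cm) (linear speed of tray above 0.8 m/s and contact force between tray and the fingers below 0.2 N).
It fails at once if the lid falls: moves faster than 0.8 m/s while the fingers do not touch it (a free fall of more than about 3 cm) (linear speed of lid above 0.8 m/s and contact force between lid and the fingers below 0.2 N).
It fails at once if the mug, the tape measure or the thread spool is moved by more than 30 mm (distance of any of mug, tape_measure, spool_0 from where it was at the start of the episode above 0.03 m).
It also fails if it takes over 70 s, if anything falls off the work surface, if the arm or the gripper's body presses on something with over 40 N, if the wrist force passes 120 N, or if a joint passes its speed limit or range.

### The arm

A 6-joint arm with a two-finger parallel gripper is mounted at the origin on a cart in front of the work surface, level with it; the furniture and walls round the work are solid. World frame = base frame: x ahead of the robot, y to its left, z up, the work surface at z = 0. Lengths are in m, angles in rad, forces in N, time in s.
With the tool pointing down it reaches from about 0.375 to 0.975 m from the base axis. Payload 3.8 kg.
Tool frame: the origin (TCP) lies at the very end of the fingers, on their centre line; the grasp point (between the pads) lies 19 mm behind it; z points along the fingers, y is the line along which they close (so a half turn about z gives the same grasp; the last joint's range is limited). The gripper opens to 85 mm and grips with 20 to 120 N. Pads are 22 mm wide; open, the fingers measure 114 mm over their backs; the gripper's body (76 mm by 85 mm) begins 54 mm behind the grasp point. The pads swing forward as they close: fully open they stand 13 mm farther back than shut.
Start: joints at [-1.222, 0.264, 1.604, -0, 1.274, -0.037], TCP at [0.254, -0.625, 0.231] pointing down, gripper open.
Joint ranges: [-2.63, 2.63], [-0.94, 2.18], [0.31, 2.57], [-1.31, 4.45], [0, 2.66], [-2.55, 2.55]. Speed limits (rad/s): [2.57, 2.57, 3.14, 3.14, 3.14, 3.14].

### API

Orientations are given as a rotation vector (axis times angle).
In Python, from workcell import bot gives the robot as it stands.
- The arm moves only by the shell command python3 -m creep 'ROWS' [FORCE]. ROWS is JSON, a list of rows, each a list of 5 numbers: the shift along the tool's x, y, z in units of 0.05 m (1.0 is 0.05 m), then the turn about the tool's z in units of 0.1 rad (1.0 is 0.1 rad), then the opening, from 0 (shut) to 1 (fully open). In form: [[tx, ty, tz, spin, hand], ...]. A call has 1 to 20 rows; each row shifts and turns the commanded pose from where the row before left it, along the tool's axes as they then stand; what a row does not reach is not made up. A row lasts 1/8 s, in which the tool goes at most 62.5 mm and 10.7 degrees, less where a joint would pass 70% of its speed; a pose out of reach is approached as far as the arm can. A call with a number of a shift or a turn outside -1 to 1 is refused whole. A call with a gripper value outside its range is refused whole. The fingers move at their own pace and stop on an object; FORCE is the grip in N (left out, the last holds). Time passes only in rows, so rows that do not move let the fingers close. It gives the time, the measured TCP pose, the force, the opening and the grip force at its end, in the units of the state.
- bot.read_state(): the state, without advancing time (a new reading comes with each control period).
- bot.read_camera(name): name is "scene" or "side" or "wrist"; returns a dict with "pixels" (400x640x3 uint8, red, green, blue), "vfov" (degrees; the focal length in pixels is half the picture's height over the tangent of half this angle, whatever the lens; pixels are square), "cx", "cy" (the principal point, pixels), "dist_coeffs" ([k1, k2, p1, p2, k3] as OpenCV has them; the pictures are not rectified), "world_to_cam" (4x4, takes a point from world to camera coordinates). Camera axes: x right, y down, z forward; pixel columns grow to the right and rows downward; lengths in m; the calibration is good to about 2 mm. A picture is of the moment at which its call begins. There is no depth.
- bot.finish_job(): hands the job in; it is judged then, once.
Trained networks look in a picture, given as the dict that the camera call returned (one of the last four; its "shot" number tells which), for a name from the list of things; names that differ only in an ending like _2 or _b are one class to them, and where a whole thing is asked for, a point or a joint stands for the part that bears it (a point fixed in the world has none). Each returns a list of dicts, best first, with "score" (0 to 1); they miss things now and then, are a little off and sometimes report something else, mostly with a low value. They report only what shows in the picture. A call takes as long as a camera call.
- bot.look_for(target, picture): "bbox" ([left, top, right, bottom] in pixels, round what is visible of it).
- bot.regions_of(target, picture): "mask" (400x640 bool, what is visible of it) and "bbox" ([left, top, right, bottom] in pixels, round what is visible of it).
The state is a dict: "time": time; "q": joint angles; "joint_vel": joint speeds; "joint_torque": joint torques, N m; "tool_pos": TCP position; "tcp_rot": TCP orientation; "wrist_force": force on the tool from outside, world axes, zero at the start; "torque": the same for the moment, N m; "width": opening from 0.0 (shut) to 1.0 (fully open); "grip_force": force on a finger pad.
Only numpy, scipy, OpenCV 4.12 (cv2) and the standard library are available. Lean on these libraries where they do the work, as an engineer would, in place of code of your own. Each camera call takes 0.05 s, during which the arm holds its last target. There are 200 camera calls.

## Working session

There is one attempt and no reset: what is moved stays moved. The work goes in short steps, Python scripts to look and compute and a shell command to move; the robot and the scene stay as the last step left them, time stands still between calls to the robot, and variables do not carry over. Pictures are saved under pics/ and viewed, at most 10 in all, crops included, and the job is handed in when it is done.

```bash
mkdir -p pics && ls && cat > h.py <<'E'
import numpy as np, cv2
from workcell import bot
def K(c):
    f=200/np.tan(np.radians(c["vfov"])/2); return np.array([[f,0,c["cx"]],[0,f,c["cy"]],[0,0,1.]])
def ray(c,uv,z):
    p=cv2.undistortPoints(np.array(uv,float).reshape(-1,1,2),K(c),np.array(c["dist_coeffs"],float)).reshape(-1,2)
    T=np.array(c["world_to_cam"]);R=T[:3,:3];o=-R.T@T[:3,3]
    d=np.c_[p,np.ones(len(p))]@R
    return o+d*((z-o[2])/d[:,2])[:,None]
def proj(c,P):
    T=np.array(c["world_to_cam"]);r,_=cv2.Rodrigues(T[:3,:3])
    return cv2.projectPoints(np.array(P,float).reshape(-1,1,3),r,T[:3,3],K(c),np.array(c["dist_coeffs"],float))[0].reshape(-1,2)
def save(c,n): cv2.imwrite(f"pics/{n}.png",c["pixels"][:,:,::-1])
E
python3 - <<'E'
from h import *
for n in ["scene","side","wrist"]:
    c=bot.read_camera(n); save(c,n+"0")
    T=np.array(c["world_to_cam"]);print(n,c["vfov"],-T[:3,:3].T@T[:3,3],T[2,:3])
    for t in ["tin","tray","lid","pot","tin_key","tray_key","lid_notch","tray_notch","mug","tape_measure","spool_0"]:
        for r in bot.look_for(t,c)[:2]:
            b=r["bbox"];print(" ",t,round(r["score"],2),np.round(b),np.round(ray(c,[(b[0]+b[2])/2,(b[1]+b[3])/2],0.02)[0],3))
im=np.vstack([cv2.imread(f"pics/{n}0.png")for n in ["scene","side"]]);cv2.imwrite("pics/both.png",cv2.resize(im,(480,600)))
E
```

```text
pics
scene 47.225842760536736 [-0.44611034  0.64491524  0.81269022] [ 0.7141012  -0.43759193 -0.54641813]
  tin 0.64 [389. 164. 407. 187.] [ 0.559 -0.279  0.02 ]
  tray 0.57 [292. 163. 346. 205.] [ 0.655 -0.024  0.02 ]
  lid 0.96 [237. 226. 300. 270.] [0.444 0.265 0.02 ]
  pot 0.82 [356. 207. 376. 228.] [ 0.421 -0.043  0.02 ]
  tin_key 0.75 [391. 161. 406. 184.] [ 0.578 -0.296  0.02 ]
  tray_key 0.89 [298. 164. 344. 202.] [ 0.655 -0.032  0.02 ]
  lid_notch 0.9 [239. 225. 302. 273.] [0.437 0.263 0.02 ]
  tray_notch 0.87 [298. 160. 347. 203.] [ 0.662 -0.039  0.02 ]
  mug 0.68 [222. 163. 250. 208.] [0.787 0.215 0.02 ]
  tape_measure 0.96 [177. 226. 210. 247.] [0.597 0.422 0.02 ]
  spool_0 0.44 [346. 157. 352. 174.] [ 0.707 -0.178  0.02 ]
side 51.91126416216297 [0.26829391 1.29807882 0.68516979] [ 0.19830609 -0.87717479 -0.43730892]
  tin 0.77 [331. 164. 374. 185.] [ 0.506 -0.334  0.02 ]
  tray 0.78 [277. 182. 324. 215.] [ 0.654 -0.039  0.02 ]
  lid 0.58 [307. 235. 360. 269.] [0.457 0.286 0.02 ]
  lid 0.55 [349. 194. 369. 213.] [ 0.434 -0.061  0.02 ]
  pot 0.77 [354. 196. 368. 213.] [ 0.427 -0.055  0.02 ]
  tin_key 0.88 [332. 164. 373. 186.] [ 0.505 -0.324  0.02 ]
  tray_key 0.74 [275. 183. 321. 219.] [ 0.657 -0.015  0.02 ]
  lid_notch 0.69 [306. 236. 360. 271.] [0.457 0.294 0.02 ]
  tray_notch 0.77 [278. 183. 322. 215.] [ 0.655 -0.033  0.02 ]
  mug 0.56 [238. 202. 269. 241.] [0.755 0.176 0.02 ]
  tape_measure 0.94 [262. 263. 282. 286.] [0.595 0.44  0.02 ]
wrist 60.253957702975576 [ 0.32128646 -0.59855525  0.37408192] [-0.26257716 -0.1068024  -0.958982  ]
```

View pics/scene0.png

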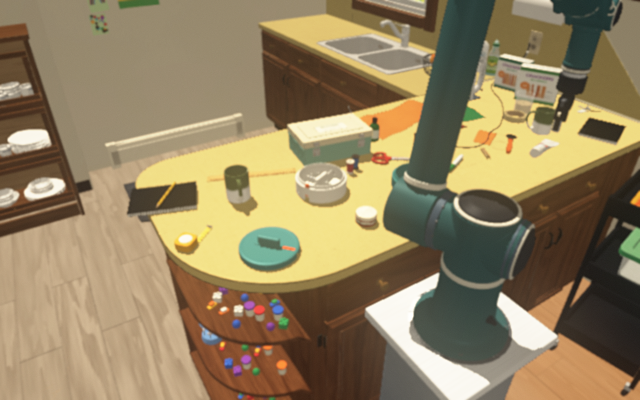

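View pics/side0.png

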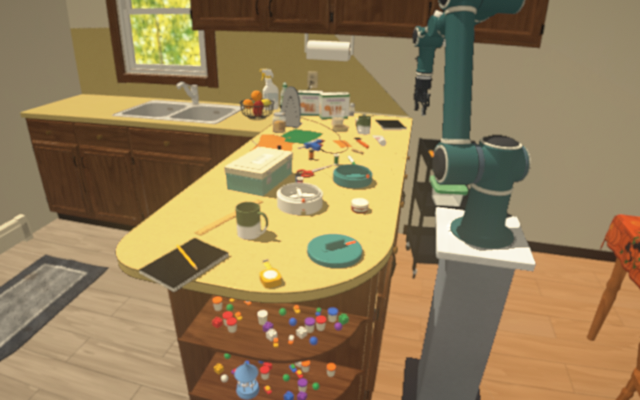

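```bash
python3 - <<'E'
from h import *
s=bot.read_state()
for k,v in s.items(): print(k,np.round(v,3))
R=cv2.Rodrigues(np.array(s["tcp_rot"],float))[0];print(R.round(3))
c=bot.read_camera("wrist");T=np.array(c["world_to_cam"]);W=np.eye(4);W[:3,:3]=R;W[:3,3]=s["tool_pos"];print((T@W).round(3), c["cx"],c["cy"])
E
```

```text
time 1.8
q [-1.222  0.264  1.604 -0.     1.274 -0.037]
joint_vel [ 0.     0.     0.001 -0.001 -0.001  0.   ]
joint_torque [-1.0000e-03 -5.1505e+01 -3.6770e+01  0.0000e+00  1.0000e-03 -0.0000e+00]
tool_pos [ 0.254 -0.625  0.231]
tcp_rot [-3.083 -0.602  0.   ]
wrist_force [-0.318  0.304  0.693]
torque [0.03  0.018 0.032]
grip_force 0.0
width 1.0
[[ 0.927  0.376 -0.   ]
 [ 0.376 -0.927  0.   ]
 [-0.    -0.    -1.   ]]
[[ 0.001  1.     0.    -0.001]
 [-0.959  0.001 -0.283  0.029]
 [-0.283  0.     0.959  0.157]
 [ 0.     0.     0.     1.   ]] 320.29117732820873 202.44222313370767
```

The scene picture shows the tray at about (321,182), the lid at (269,247) and the pot at (366,215); the arm hides the tin. In the side picture the tin is at (352,175), the tray at (300,198), the lid at (335,250) and the pot at (360,205). All of these match the detections. Next I'll move over the tin to look from close by.

```bash
python3 -m creep '[[0.86,-0.45,-0.25,0,1],[0.86,-0.45,-0.25,0,1],[0.86,-0.45,-0.25,0,1],[0.86,-0.45,-0.25,0,1],[0.86,-0.45,-0.25,0,1],[0.86,-0.45,-0.25,0,1],[0.86,-0.45,-0.25,0,1],[0.86,-0.45,-0.25,0,1],[0,0,0,0,1]]' && python3 - <<'E'
from h import *
c=bot.read_camera("wrist"); save(c,"w1")
for t in ["tin","tin_key","pot","tray","spool_0"]:
    for r in bot.look_for(t,c)[:2]:
        b=r["bbox"];print(t,round(r["score"],2),np.round(b),np.round(ray(c,[(b[0]+b[2])/2,(b[1]+b[3])/2],0.04)[0],3))
E
```

```text
time: 2.98
tool_pos: [0.5074, -0.3269, 0.333]
tcp_rot: [3.08, 0.609, 0.004]
wrist_force: [-0.3, -0.4, -0.1]
width: 1.001
grip_force: 0.0
tin 0.57 [240.  88. 371. 222.] [ 0.507 -0.308  0.04 ]
tin_key 0.76 [238.  89. 370. 223.] [ 0.505 -0.306  0.04 ]
pot 0.89 [ 74. 108. 134. 158.] [ 0.437 -0.063  0.04 ]
pot 0.29 [ 76.   0. 192.  25.] [ 0.585 -0.064  0.04 ]
tray 0.71 [ 75.   0. 195.  24.] [ 0.586 -0.065  0.04 ]
```

View pics/w1.png

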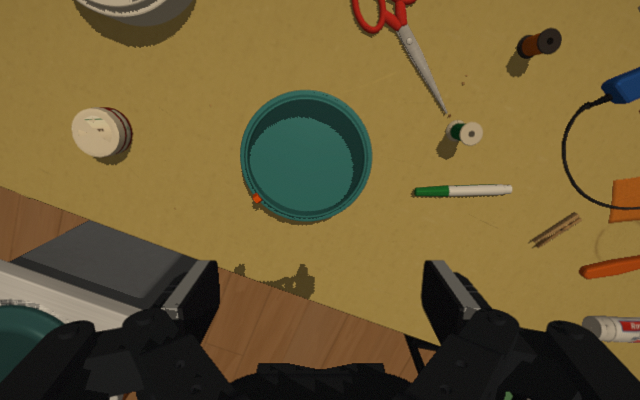

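The wrist picture shows the tin centred at about (306,156), its orange key at (257,199), and the pot at (102,133). I'll fit round models to these.

```bash
cat >> h.py <<'E'
from scipy.optimize import least_squares
A=np.linspace(0,2*np.pi,72,endpoint=False)
CIRC=dict(tin=[(.084,0),(.084,.042),(.075,.051)],tray=[(.084,0),(.084,.05),(.075,.059)],lid=[(.084,0),(.084,.018)],pot=[(.0315,0),(.0315,.034)])
D=np.c_[np.cos(A),np.sin(A)]
def support(p): return (p@D.T).max(0)
def fit(c,name,mask,x0,z0=0.0):
    cs,_=cv2.findContours(mask.astype(np.uint8),cv2.RETR_EXTERNAL,cv2.CHAIN_APPROX_NONE)
    m=max(cs,key=cv2.contourArea).reshape(-1,2).astype(float); s=support(m)+0.5*np.abs(D).max(1)*0+0.4
    pts=np.vstack([np.c_[r*np.cos(A),r*np.sin(A),np.full(72,z+z0)] for r,z in CIRC[name]])
    f=lambda p: support(proj(c,pts+[p[0],p[1],0]))-s
    r=least_squares(f,x0,loss="soft_l1",diff_step=1e-4); return r.x,np.sqrt(np.mean(f(r.x)**2))
def orange(c,near,rad):
    h=cv2.cvtColor(c["pixels"],cv2.COLOR_RGB2HSV).astype(int)
    m=((h[...,0]<14)|(h[...,0]>175))&(h[...,1]>170)&(h[...,2]>120)
    v,u=np.nonzero(m); k=np.hypot(u-near[0],v-near[1])<rad
    return np.c_[u,v][k].astype(float)
def tool(R,d): return (R.T@np.array(d))
def find(c,name,z0=0.0):
    for r in bot.regions_of(name,c)[:1]:
        b=r["bbox"];x0=ray(c,[(b[0]+b[2])/2,(b[1]+b[3])/2],z0+.02)[0][:2]
        x,e=fit(c,name,r["mask"],x0,z0);print(name,round(r["score"],2),np.round(b),"xy",x.round(4),"rms px",e.round(2));return x,r
E
python3 - <<'E'
from h import *
c=bot.read_camera("wrist")
x,r=find(c,"tin"); 
o=orange(c,(257,199),12);print(len(o),o.mean(0)); k=ray(c,o.mean(0),.048)[0][:2]-x; print("key r",np.hypot(*k),"dir deg",np.degrees(np.arctan2(k[1],k[0])))
for n in ["tin"]:
    h=cv2.cvtColor(c["pixels"],cv2.COLOR_RGB2HSV);b=np.int32(r["bbox"]);print(h[int(b[1]+b[3])//2,int(b[0]+b[2])//2])
    m=(h[...,0]>78)&(h[...,0]<100)&(h[...,1]>80);mm=np.zeros_like(m);mm[b[1]-6:b[3]+6,b[0]-6:b[2]+6]=m[b[1]-6:b[3]+6,b[0]-6:b[2]+6];print(fit(c,n,mm,x))
find(c,"pot")
s=bot.read_state();R=cv2.Rodrigues(np.array(s["tcp_rot"],float))[0];print(s["tool_pos"],R.round(3),np.round(s["q"],3))
c=bot.read_camera("side");find(c,"tin");find(c,"pot");find(c,"lid");find(c,"tray")
E
```

```text
tin 0.75 [238.  83. 371. 216.] xy [ 0.503  -0.3098] rms px 0.58
58 [255.44827586 194.60344828]
key r 0.08082589519729605 dir deg 150.14814573876973
[ 82 124  97]
(array([ 0.50269242, -0.30978367]), np.float64(0.7830614897128848))
pot 0.89 [ 69. 103. 132. 159.] xy [ 0.4311 -0.049 ] rms px 0.47
[ 0.5042508  -0.3299419   0.33091167] [[ 0.927  0.375 -0.001]
 [ 0.375 -0.927  0.   ]
 [-0.    -0.    -1.   ]] [-0.621  0.083  1.634 -0.     1.426  0.566]
tin 0.64 [334. 165. 374. 188.] xy [ 0.5067 -0.3181] rms px 0.41
pot 0.54 [349. 196. 370. 213.] xy [ 0.433  -0.0496] rms px 0.4
lid 0.75 [305. 234. 362. 271.] xy [0.4629 0.257 ] rms px 0.47
tray 0.58 [306. 233. 364. 274.] xy [0.4607 0.2625] rms px 4.38
```

```bash
python3 -m creep '[[0.1,-0.82,0.37,0,1],[0.1,-0.82,0.37,0,1],[0.1,-0.82,0.37,0,1],[0.1,-0.82,0.37,0,1],[0.1,-0.82,0.37,0,1],[0.1,-0.82,0.37,0,1],[0.15,-0.84,0.37,0,1],[0,0,0,0,1],[0,0,0,0,1]]' && python3 - <<'E'
from h import *
c=bot.read_camera("wrist"); save(c,"w2")
x,r=find(c,"pot")
t=find(c,"tray")
s=bot.read_state();R=cv2.Rodrigues(np.array(s["tcp_rot"],float))[0];print(s["tool_pos"],R.round(3))
print("pot delta tool",tool(R,[x[0]-s["tool_pos"][0],x[1]-s["tool_pos"][1],0.008-s["tool_pos"][2]])/0.05)
E
```

```text
time: 4.8
tool_pos: [0.4319, -0.0485, 0.2024]
tcp_rot: [3.082, 0.603, 0.002]
wrist_force: [-0.0, -1.0, 0.6]
width: 0.998
grip_force: 0.0
pot 0.88 [286. 144. 353. 216.] xy [ 0.4319 -0.049 ] rms px 0.59
tray 0.96 [316.   0. 474.  34.] xy [ 0.5346 -0.0707] rms px 75.52
[ 0.43232162 -0.04926388  0.20275259] [[ 0.927  0.375  0.002]
 [ 0.375 -0.927 -0.001]
 [ 0.001  0.001 -1.   ]]
pot delta tool [-0.01108644 -0.01291673  3.89502751]
```

```bash
python3 -m creep '[[0,0,0.7,0,1],[0,0,0.7,0,1],[0,0,0.7,0,1],[0,0,0.7,0,1],[0,0,0.6,0,1],[0,0,0.3,0,1],[0,0,0.2,0,1],[0,0,0,0,1],[0,0,0,0,0],[0,0,0,0,0],[0,0,0,0,0],[0,0,0,0,0],[0,0,0,0,0],[0,0,0,0,0]]' 30
```

```text
time: 6.7
tool_pos: [0.4326, -0.0484, 0.0081]
tcp_rot: [3.082, 0.602, 0.004]
wrist_force: [-0.5, -0.2, 6.7]
width: 0.723
grip_force: 32.9
```

```bash
python3 -m creep '[[0,0,-0.5,0,0],[0,0,-0.8,0,0],[0,0,-0.8,0,0],[0,0.3,-0.4,0,0],[-0.1,0.8,0,0,0],[-0.1,0.8,0,0,0],[-0.1,0.8,0,0,0],[-0.1,0.8,0,0,0],[-0.1,0.8,0,0,0],[-0.1,0.75,0,0,0],[-0.06,0.32,0,0,0],[0,0,0,0,0],[0,0,0,0,0]]' && python3 - <<'E'
from h import *
c=bot.read_camera("wrist"); save(c,"w3")
x,r=find(c,"tin");find(c,"pot",.12)
E
```

```text
time: 8.32
tool_pos: [0.5013, -0.3081, 0.1314]
tcp_rot: [-3.082, -0.603, 0.001]
wrist_force: [-0.3, -0.3, -0.5]
width: 0.722
grip_force: 33.2
tin 0.79 [204.  80. 439. 262.] xy [ 0.5036 -0.3095] rms px 12.58
pot 0.8 [241. 197. 401. 365.] xy [ 0.4988 -0.3097] rms px 1.07
```

View pics/w3.png

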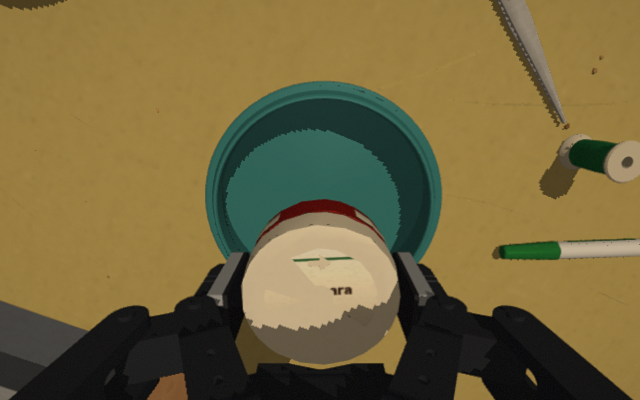

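The pot is held upright at about (320,280) and sits over the centre of the tin. Now I lower it, release it and rise.

```bash
python3 -m creep '[[0,0,0.6,0,0],[0,0,0.6,0,0],[0,0,0.5,0,0],[0,0,0.3,0,0],[0,0,0.2,0,0],[0,0,0.13,0,0],[0,0,0,0,0],[0,0,0,0,0],[0,0,0,0,1],[0,0,0,0,1],[0,0,0,0,1],[0,0,0,0,1],[0,0,0,0,1],[0,0,-0.2,0,1],[0,0,-0.6,0,1],[0,0,-0.9,0,1],[0,0,-1,0,1],[0,0,-1,0,1]]'
```

```text
time: 10.72
tool_pos: [0.5017, -0.3093, 0.2026]
tcp_rot: [3.083, 0.602, 0.001]
wrist_force: [0.2, 0.4, 0.7]
width: 0.998
grip_force: 0.0
```

```bash
python3 - <<'E'
from h import *
c=bot.read_camera("wrist"); x,r=find(c,"tin");find(c,"pot",.006);b=r["bbox"]
o=orange(c,((b[0]+b[2])/2,(b[1]+b[3])/2),140);o=ray(c,o,.048)[:,:2]-x;q=np.hypot(*o.T);o=o[(q>.07)&(q<.09)];print(len(o),np.degrees(np.arctan2(*o.mean(0)[::-1])),np.hypot(*o.mean(0)))
E
python3 -m creep '[[0.7,-0.57,-0.37,0,1],[0.7,-0.57,-0.37,0,1],[0.7,-0.57,-0.37,0,1],[0.7,-0.57,-0.37,0,1],[0.7,-0.57,-0.37,0,1],[0.7,-0.57,-0.37,0,1],[0.7,-0.57,-0.37,0,1],[0,0,0,0,1],[0,0,0,0,1]]' && python3 - <<'E'
from h import *
c=bot.read_camera("wrist"); save(c,"w4"); x,r=find(c,"tray");b=r["bbox"]
o=orange(c,((b[0]+b[2])/2,(b[1]+b[3])/2),110);P=ray(c,o,.056)[:,:2]-x;q=np.hypot(*P.T);k=(q>.068)&(q<.092);print(len(q),k.sum(),o[k].mean(0),np.degrees(np.arctan2(*P[k].mean(0)[::-1])),np.hypot(*P[k].mean(0)))
find(c,"spool_0") if 0 else None
s=bot.read_state();print(np.round(s["q"],3))
E
```

```text
tin 0.8 [230.  83. 413. 264.] xy [ 0.5032 -0.3097] rms px 1.31
pot 0.94 [286. 146. 355. 218.] xy [ 0.5016 -0.311 ] rms px 0.45
112 150.29284877110456 0.08129823257423804
time: 12.0
tool_pos: [0.6529, -0.0325, 0.3281]
tcp_rot: [-3.083, -0.603, 0.005]
wrist_force: [0.2, 0.2, -0.3]
width: 1.001
grip_force: 0.0
tray 0.97 [244.  87. 388. 220.] xy [ 0.6548 -0.0277] rms px 0.82
65 65 [250.32307692 162.66153846] 115.07135971173405 0.08115503720463933
[-0.089  0.183  1.526 -0.     1.435  1.097]
```

View pics/w4.png

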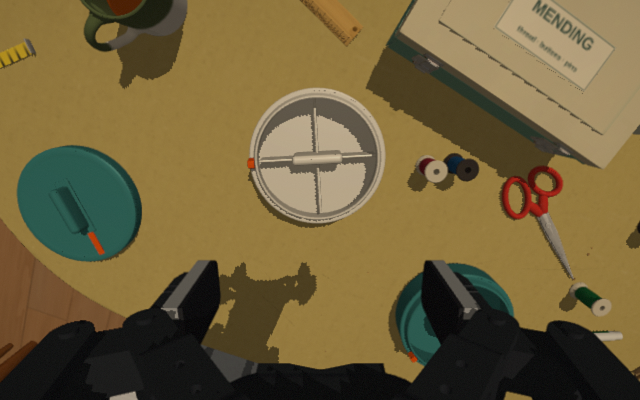

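The picture shows the tray at about (317,155) with its key at (250,163). The fin is crossed by thin dividers at its middle, so I'll grip the fin off its centre. The lid is at (80,203) with its stripe at (95,243). Now I turn the tool to line up with the fin.

```bash
python3 -m creep '[[0,0,0.15,-1,1],[0,0,0.15,-1,1],[0,0,0.15,-1,1],[0,0,0.15,-1,1],[0,0,0.15,-1,1],[0,0,0.15,-1,1],[0,0,0.15,-1,1],[0,0,0.15,-1,1],[0,0,0.15,-1,1],[0,0,0.15,-1,1],[0,0,0.15,-1,1],[0,0,0.15,-1,1],[0,0,0.15,-1,1],[0,0,0.15,-1,1],[0,0,0.15,-1,1],[0,0,0.15,-1,1],[0,0,0.1,-0.25,1],[0,0,0,0,1],[0,0,0,0,1]]' && python3 - <<'E'
from h import *
c=bot.read_camera("wrist"); save(c,"w5"); x,r=find(c,"tray");b=r["bbox"]
o=orange(c,((b[0]+b[2])/2,(b[1]+b[3])/2),160);P=ray(c,o,.056)[:,:2]-x;q=np.hypot(*P.T);k=(q>.068)&(q<.092);a=np.arctan2(*P[k].mean(0)[::-1]);print(len(q),k.sum(),o[k].mean(0),np.degrees(a),np.hypot(*P[k].mean(0)))
s=bot.read_state();R=cv2.Rodrigues(np.array(s["tcp_rot"],float))[0];print(np.round(s["q"],3),"yaw",np.degrees(np.arctan2(R[1,0],R[0,0])))
g=x-.018*np.array([np.cos(a),np.sin(a)]);print(s["tool_pos"],"delta",tool(R,[*(g-s["tool_pos"][:2]),.028-s["tool_pos"][2]])/.05)
uv=proj(c,[[*x,.054],[*(x+.031*np.array([np.cos(a),np.sin(a)])),.054],[*(x-.031*np.array([np.cos(a),np.sin(a)])),.054],[*g,.054]]);im=c["pixels"][:,:,::-1].copy()
for u in uv: cv2.circle(im,tuple(int(round(i)) for i in u),2,(255,0,255),-1)
cv2.imwrite("pics/w5m.png",im)
E
```

```text
time: 14.48
tool_pos: [0.6537, -0.0328, 0.205]
tcp_rot: [1.685, 2.651, 0.0]
wrist_force: [0.4, 0.4, -0.5]
width: 1.002
grip_force: 0.0
tray 0.82 [225.  78. 422. 264.] xy [ 0.6542 -0.0272] rms px 0.24
138 138 [323.96376812  84.03623188] 114.76095223964788 0.07973693694941301
[-0.088  0.242  1.679 -0.     1.219 -0.527] yaw 115.17075064742775
[ 0.65395137 -0.03251052  0.2052493 ] delta [-0.26353441  0.04448292  3.54510802]
```

View pics/w5m.png

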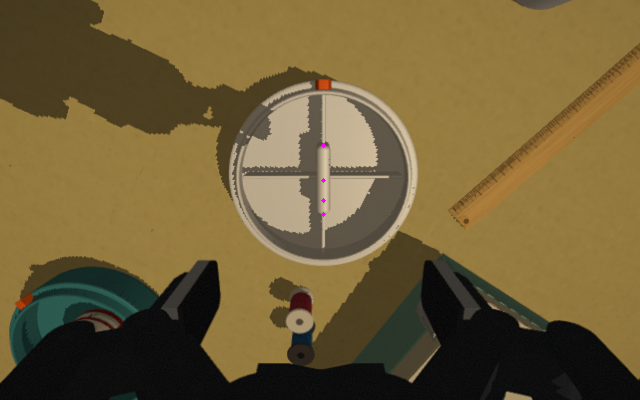

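The fin runs along x = 323 from row 145 to row 215, and my markers lie on it. The cross divider is at row 175, above the grip mark at row 200. Next I descend and grip.

```bash
python3 -m creep '[[-0.26,0.04,0.5,0,1],[0,0,0.8,0,1],[0,0,0.8,0,1],[0,0,0.6,0,1],[0,0,0.4,0,1],[0,0,0.25,0,1],[0,0,0.2,0,1],[0,0,0,0,1],[0,0,0,0,0],[0,0,0,0,0],[0,0,0,0,0],[0,0,0,0,0],[0,0,0,0,0],[0,0,0,0,0],[0,0,0,0,0],[0,0,0,0,0]]' 60
```

```text
time: 16.58
tool_pos: [0.6615, -0.0433, 0.0277]
tcp_rot: [1.683, 2.652, 0.001]
wrist_force: [-0.2, 0.3, 4.3]
width: 0.127
grip_force: 60.7
```

```bash
python3 -m creep '[[0,0,-0.3,0,0],[0,0,-0.6,0,0],[0,0,-0.9,0,0],[0,0,-0.6,0,0],[-0.4,-0.5,0,0,0],[-0.57,-0.74,0,0,0],[-0.57,-0.74,0,0,0],[-0.57,-0.74,0,0,0],[-0.57,-0.74,0,0,0],[-0.57,-0.74,0,0,0],[-0.51,-0.73,0,0,0],[0,0,0,-0.8,0],[0,0,0,-1,0],[0,0,0,-1,0],[0,0,0,-1,0],[0,0,0,-1,0],[0,0,0,-0.8,0],[0,0,0,-0.55,0],[0,0,0,0,0],[0,0,0,0,0]]' && python3 - <<'E'
from h import *
s=bot.read_state();R=cv2.Rodrigues(np.array(s["tcp_rot"],float))[0];yaw=np.degrees(np.arctan2(R[1,0],R[0,0]));print(np.round(s["q"],3),"yaw",yaw,s["tool_pos"],R[:,2].round(4))
c=bot.read_camera("wrist"); save(c,"w6"); x,r=find(c,"tray",s["tool_pos"][2]-.0277);b=r["bbox"]
z=s["tool_pos"][2]-.0277
o=orange(c,((b[0]+b[2])/2,(b[1]+b[3])/2),250);P=ray(c,o,z+.056)[:,:2]-x;q=np.hypot(*P.T);k=(q>.068)&(q<.092);P=P[k].mean(0);print(k.sum(),o[k].mean(0),np.degrees(np.arctan2(P[1],P[0])),np.hypot(*P))
n=np.array([.5031,-.3097]);print("want",n,"tray by fk",s["tool_pos"][:2]+.0177*R[:2,0],"delta tool fk",R.T[:2,:2]@(n-s["tool_pos"][:2]-.0177*R[:2,0])/.05)
c=bot.read_camera("side");save(c,"s6")
E
```

```text
time: 19.08
tool_pos: [0.5178, -0.3182, 0.1472]
tcp_rot: [-0.803, -3.037, -0.0]
wrist_force: [-0.2, -0.8, -2.7]
width: 0.126
grip_force: 59.8
[-0.592  0.204  1.838  0.     1.1   -1.646] yaw 150.39450271114742 [ 0.51784299 -0.31815362  0.14715325] [-5.e-04  4.e-04 -1.e+00]
tray 0.8 [ 96.   0. 542. 368.] xy [ 0.503  -0.3097] rms px 18.61
941 [322.97449522  12.96918172] 149.79690954714212 0.07968627750210874
want [ 0.5031 -0.3097] tray by fk [ 0.50245377 -0.30940937] delta tool fk [-0.01410883  0.00133135]
```

View pics/w6.png

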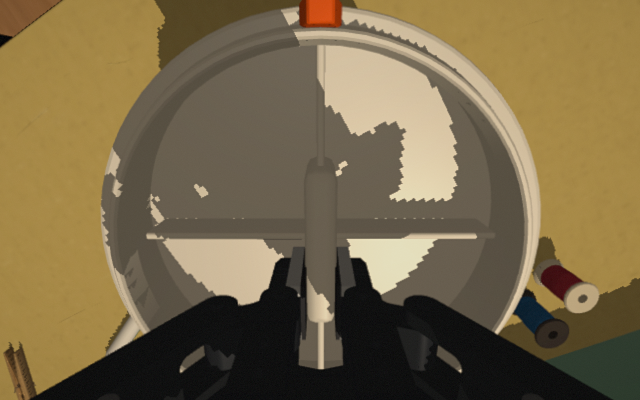

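The tray is held level, with its key at (321,12). Its yaw and centre match the tin to within 0.6° and 1 mm, so I lower it.

```bash
python3 -m creep '[[0,0,0.5,0,0],[0,0,0.4,0,0],[0,0,0.25,0,0],[0,0,0.1,0,0],[0,0,0.05,0,0],[0,0,0.05,0,0],[0,0,0.05,0,0],[0,0,0.03,0,0],[0,0,0,0,0]]'
```

```text
time: 20.35
tool_pos: [0.5181, -0.3184, 0.0758]
tcp_rot: [0.801, 3.038, -0.0]
wrist_force: [0.7, -0.1, -2.0]
width: 0.129
grip_force: 59.8
```

```bash
python3 -m creep '[[0,0,0.04,0,0],[0,0,0.04,0,0],[0,0,0.03,0,0],[0,0,0.02,0,0],[0,0,0,0,0]]'
```

```text
time: 20.98
tool_pos: [0.5181, -0.3183, 0.0697]
tcp_rot: [-0.801, -3.038, -0.0]
wrist_force: [-2.2, 0.9, 1.9]
width: 0.125
grip_force: 60.4
```

```bash
python3 -m creep '[[0,0,0.02,0,0],[0,0,0,0,0.3],[0,0,0,0,0.6],[0,0,0,0,1],[0,0,0,0,1],[0,0,0,0,1],[0,0,-0.2,0,1],[0,0,-0.6,0,1],[0,0,-0.9,0,1],[0,0,-1,0,1],[0,0,-1,0,1],[0.5,0,-0.8,0,1],[0,0,0,0,1],[0,0,0,0,1]]' && python3 - <<'E'
from h import *
c=bot.read_camera("wrist"); save(c,"w7"); x,r=find(c,"tray",.042);b=r["bbox"]
print("if 52mm:");find(c,"tray",.054)
o=orange(c,((b[0]+b[2])/2,(b[1]+b[3])/2),250);P=ray(c,o,.098)[:,:2]-x;q=np.hypot(*P.T);k=(q>.068)&(q<.092);o=o[k];P=P[k].mean(0);print(k.sum(),o.mean(0),np.degrees(np.arctan2(P[1],P[0])),np.hypot(*P))
v=np.array([np.cos(np.radians(150.2)),np.sin(np.radians(150.2))]);print(bot.read_state()["tool_pos"])
cv2.imwrite("pics/w7c.png",c["pixels"][:,:,::-1])
c=bot.read_camera("scene");save(c,"sc7");find(c,"lid")
c=bot.read_camera("side");save(c,"s7");x,r=find(c,"lid");find(c,"tray",.042)
y0=150;cv2.imwrite("pics/s7c.png",cv2.resize(c["pixels"][140:210,300:400,::-1],None,fx=6,fy=6,interpolation=cv2.INTER_CUBIC))
E
```

```text
time: 22.72
tool_pos: [0.4963, -0.306, 0.2934]
tcp_rot: [0.801, 3.037, -0.0]
wrist_force: [0.2, -0.2, -0.9]
width: 1.0
grip_force: 0.0
tray 0.93 [235.  95. 406. 256.] xy [ 0.5032 -0.3096] rms px 0.33
if 52mm:
tray 0.93 [235.  95. 406. 256.] xy [ 0.5028 -0.3094] rms px 3.2
86 [320.48837209 100.90697674] 150.51043130707586 0.07916926538594558
[ 0.49581605 -0.30561576  0.29118949]
lid 0.79 [238. 225. 303. 268.] xy [0.4612 0.2566] rms px 0.46
lid 0.9 [308. 235. 362. 271.] xy [0.4628 0.2555] rms px 0.36
tray 0.71 [329. 150. 372. 178.] xy [ 0.506 -0.31 ] rms px 0.37
```

View pics/w7.png

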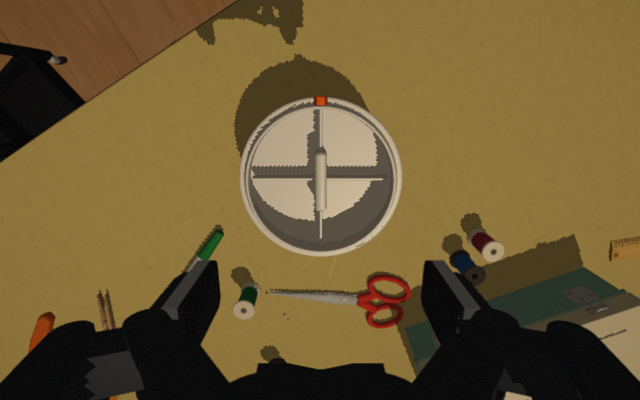

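The tray is home: the fit at a height of 42 mm gives rms 0.33 px, against 3.2 px at 54 mm, and its key is at (320,101). Now I go to the lid.

```bash
python3 -m creep '[[0.3,0.45,0,0,1],[0.56,0.86,0,0,1],[0.56,0.86,0,0,1],[0.56,0.86,0,0,1],[0.56,0.86,0,0,1],[0.56,0.86,0,0,1],[0.56,0.86,0,0,1],[0.56,0.86,0,0,1],[0.56,0.86,0,0,1],[0.56,0.86,0,0,1],[0.56,0.86,0,0,1],[0.24,0.39,0,0,1]]' && python3 -m creep '[[0,0,0,1,1],[0,0,0,1,1],[0,0,0,1,1],[0,0,0,1,1],[0,0,0,1,1],[0,0,0,1,1],[0,0,0,1,1],[0,0,0,1,1],[0,0,0,1,1],[0,0,0,1,1],[0,0,0,1,1],[0,0,0,1,1],[0,0,0,1,1],[0,0,0,1,1],[0,0,0,1,1],[0,0,0,1,1],[0,0,0,1,1],[0,0,0,1,1],[0,0,0,0.7,1],[0,0,0,0,1]]' && cat >> h.py <<'E'
def lidpose(c,x,r,z0=0.0):
    b=r["bbox"];o=orange(c,((b[0]+b[2])/2,(b[1]+b[3])/2),130);P=ray(c,o,z0+.018)[:,:2];q=np.hypot(*(P-x).T);k=q<.084
    d=P[k].mean(0)-x;w=np.linalg.eigh(np.cov(P[k].T))[1][:,1];w*=np.sign(w@d)
    print(k.sum(),o[k].mean(0),"r",np.hypot(*d),"dir",np.degrees(np.arctan2(d[1],d[0])),"pca",np.degrees(np.arctan2(w[1],w[0])));return np.arctan2(d[1],d[0])
E
python3 - <<'E'
from h import *
c=bot.read_camera("wrist"); save(c,"w8"); x,r=find(c,"lid"); a=lidpose(c,x,r)
s=bot.read_state();R=cv2.Rodrigues(np.array(s["tcp_rot"],float))[0];print(np.round(s["q"],3),"yaw",np.degrees(np.arctan2(R[1,0],R[0,0])))
print(s["tool_pos"],"delta",tool(R,[*(x-s["tool_pos"][:2]),.02-s["tool_pos"][2]])/.05)
E
```

```text
time: 24.62
tool_pos: [0.4604, 0.2592, 0.2933]
tcp_rot: [-0.796, -3.038, -0.001]
wrist_force: [0.1, -0.5, 0.4]
width: 1.001
grip_force: 0.0
time: 27.12
tool_pos: [0.4611, 0.2565, 0.2933]
tcp_rot: [-2.919, -1.161, 0.0]
wrist_force: [0.6, -0.3, -0.5]
width: 0.999
grip_force: 0.0
lid 0.93 [249.  90. 392. 225.] xy [0.4616 0.2573] rms px 0.42
176 [318.22727273 207.28409091] r 0.05873029650940125 dir -138.41622064767589 pca -138.49304022398843
[ 0.46  -0.05   1.836  0.     1.356  1.273] yaw 43.40758168276487
[0.46147478 0.25633171 0.29333113] delta [ 0.01431207 -0.0116091   5.4666259 ]
```

View pics/w8.png

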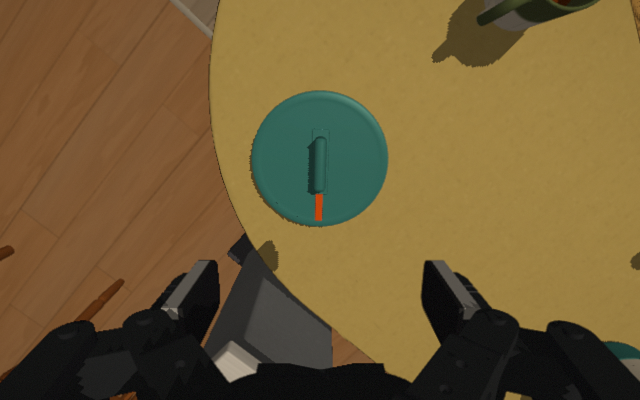

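The lid is at (319,158), with its fin pointing at the stripe at (318,207), 2° off the tool's yaw. I correct that, descend and grip.

```bash
python3 -m creep '[[0.01,-0.01,0.6,0.32,1],[0,0,0.9,0,1],[0,0,0.9,0,1],[0,0,0.9,0,1],[0,0,0.9,0,1],[0,0,0.6,0,1],[0,0,0.35,0,1],[0,0,0.25,0,1],[0,0,0,0,1],[0,0,0,0,0],[0,0,0,0,0],[0,0,0,0,0],[0,0,0,0,0],[0,0,0,0,0],[0,0,0,0,0],[0,0,0,0,0]]' 50
```

```text
time: 29.22
tool_pos: [0.4627, 0.2569, 0.0239]
tcp_rot: [-2.938, -1.112, -0.002]
wrist_force: [-0.3, 0.4, 5.4]
width: 0.153
grip_force: 49.6
```

```bash
python3 -m creep '[[0,0,-0.3,0,0],[0,0,-0.7,0,0],[0,0,-0.9,0,0],[0,0,-0.9,0,0],[0,0,-0.8,0,0],[-0.4,0.5,0,0,0],[-0.6,0.79,0,0,0],[-0.6,0.79,0,0,0],[-0.6,0.79,0,0,0],[-0.6,0.79,0,0,0],[-0.6,0.79,0,0,0],[-0.6,0.79,0,0,0],[-0.6,0.79,0,0,0],[-0.6,0.79,0,0,0],[-0.6,0.79,0,0,0],[-0.6,0.79,0,0,0],[-0.49,0.64,0,0,0],[0,0,0,0,0]]' && python3 -m creep '[[0,0,0,0.8,0],[0,0,0,1,0],[0,0,0,1,0],[0,0,0,1,0],[0,0,0,1,0],[0,0,0,1,0],[0,0,0,1,0],[0,0,0,1,0],[0,0,0,1,0],[0,0,0,1,0],[0,0,0,1,0],[0,0,0,1,0],[0,0,0,0.6,0],[0,0,0,0,0],[0,0,0,0,0]]' && python3 - <<'E'
from h import *
s=bot.read_state();R=cv2.Rodrigues(np.array(s["tcp_rot"],float))[0];yaw=np.degrees(np.arctan2(R[1,0],R[0,0]));p=np.array(s["tool_pos"]);print(np.round(s["q"],3),"yaw",yaw,p,R[:,2].round(4))
c=bot.read_camera("wrist"); save(c,"w9"); z=p[2]-.0239
x,r=find(c,"lid",z);lidpose(c,x,r,z);print("delta fk",R.T[:2,:2]@(np.array([.5032,-.3096])-p[:2]+.0006*R[:2,0])/.05)
c=bot.read_camera("side");find(c,"tray",.042);find(c,"lid",z)
E
```

```text
time: 31.48
tool_pos: [0.5028, -0.3127, 0.2031]
tcp_rot: [2.94, 1.107, -0.001]
wrist_force: [-0.3, 2.2, -2.1]
width: 0.153
grip_force: 49.1
time: 33.35
tool_pos: [0.5031, -0.3094, 0.2032]
tcp_rot: [-3.038, 0.799, 0.001]
wrist_force: [-0.0, 0.1, -1.4]
width: 0.148
grip_force: 49.1
[-0.594  0.125  1.821  0.     1.196  1.492] yaw -29.488011306195183 [ 0.5031493  -0.30939985  0.20324499] [-4.e-04  4.e-04 -1.e+00]
lid 0.9 [142.  75. 497. 368.] xy [ 0.503  -0.3094] rms px 13.49Traceback (most recent call last):
  File "<stdin>", line 4, in <module>
  File "h.py", line 36, in lidpose
    b=r["bbox"];o=orange(c,((b[0]+b[2])/2,(b[1]+b[3])/2),130);P=ray(c,o,z0+.018)[:,:2];q=np.hypot(*(P-x).T);k=q<.084
                                                                ~~~^^^^^^^^^^^^^
  File "h.py", line 6, in ray
    p=cv2.undistortPoints(np.array(uv,float).reshape(-1,1,2),K(c),np.array(c["dist_coeffs"],float)).reshape(-1,2)
      ~~~~~~~~~~~~~~~~~~~^^^^^^^^^^^^^^^^^^^^^^^^^^^^^^^^^^^^^^^^^^^^^^^^^^^^^^^^^^^^^^^^^^^^^^^^^^
cv2.error: OpenCV(4.12.0) /io/opencv/modules/calib3d/src/undistort.dispatch.cpp:347: error: (-215:Assertion failed) CV_IS_MAT(_src) && CV_IS_MAT(_dst) && (_src->rows == 1 || _src->cols == 1) && (_dst->rows == 1 || _dst->cols == 1) && _src->cols + _src->rows - 1 == _dst->rows + _dst->cols - 1 && (CV_MAT_TYPE(_src->type) == CV_32FC2 || CV_MAT_TYPE(_src->type) == CV_64FC2) && (CV_MAT_TYPE(_dst->type) == CV_32FC2 || CV_MAT_TYPE(_dst->type) == CV_64FC2) in function 'cvUndistortPointsInternal'
```

View pics/w9.png

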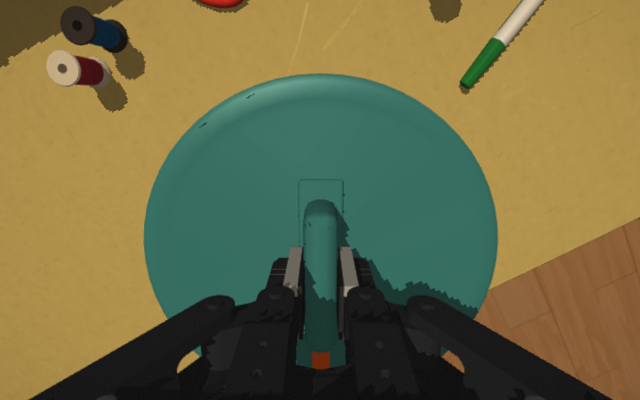

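The lid is held level, with its fin at x = 320 and the stripe at (320,358). It is aligned over the tray, so I lower it in stages.

```bash
python3 -m creep '[[0.01,0,0.5,0,0],[0,0,0.5,0,0],[0,0,0.3,0,0],[0,0,0.12,0,0],[0,0,0.05,0,0],[0,0,0.05,0,0],[0,0,0.05,0,0],[0,0,0.05,0,0],[0,0,0,0,0]]'
```

```text
time: 34.58
tool_pos: [0.5037, -0.3103, 0.1221]
tcp_rot: [-3.037, 0.802, 0.0]
wrist_force: [-1.0, 0.2, -1.5]
width: 0.148
grip_force: 49.1
```

```bash
python3 -m creep '[[0,0,0.04,0,0],[0,0,0.04,0,0],[0,0,0.03,0,0],[0,0,0.02,0,0],[0,0,0,0,0]]'
```

```text
time: 35.2
tool_pos: [0.5038, -0.3104, 0.1159]
tcp_rot: [3.037, -0.802, 0.0]
wrist_force: [-0.5, -0.0, -1.4]
width: 0.151
grip_force: 49.3
```

```bash
python3 -m creep '[[0,0,0.02,0,0],[0,0,0.01,0,0],[0,0,0,0,0]]'
```

```text
time: 35.58
tool_pos: [0.5038, -0.3104, 0.1158]
tcp_rot: [3.037, -0.802, 0.0]
wrist_force: [-3.7, 2.1, 6.9]
width: 0.154
grip_force: 50.5
```

Contact came right at the home height, so I release and rise, then check.

```bash
python3 -m creep '[[0,0,-0.01,0,0],[0,0,0,0,0.3],[0,0,0,0,0.6],[0,0,0,0,1],[0,0,0,0,1],[0,0,0,0,1],[0,0,-0.2,0,1],[0,0,-0.6,0,1],[0,0,-0.9,0,1],[0,0,-1,0,1],[0,0,-0.9,0,1],[-0.5,0,0,0,1],[0,0,0,0,1],[0,0,0,0,1]]' && python3 - <<'E'
from h import *
c=bot.read_camera("wrist"); save(c,"w10"); x,r=find(c,"lid",.092);lidpose(c,x,r,.092)
print("if 8 mm high:");find(c,"lid",.100)
c=bot.read_camera("side");save(c,"s10");find(c,"lid",.092);find(c,"tin")
m=cv2.resize(c["pixels"][120:200,300:400,::-1],None,fx=6,fy=6,interpolation=cv2.INTER_CUBIC);cv2.imwrite("pics/s10c.png",m)
E
```

```text
time: 37.33
tool_pos: [0.4821, -0.2981, 0.2947]
tcp_rot: [3.037, -0.802, 0.0]
wrist_force: [0.3, -0.8, 0.8]
width: 0.998
grip_force: 0.0Traceback (most recent call last):
  File "<stdin>", line 2, in <module>
TypeError: cannot unpack non-iterable NoneType object
```

```bash
python3 - <<'E'
from h import *
c=bot.read_camera("wrist")
h=cv2.cvtColor(c["pixels"],cv2.COLOR_RGB2HSV);m=((h[...,0]>76)&(h[...,0]<102)&(h[...,1]>70)).astype(np.uint8)
m=cv2.morphologyEx(m,cv2.MORPH_OPEN,np.ones((3,3)));n,L,st,ce=cv2.connectedComponentsWithStats(m);i=1+np.argmax(st[1:,4]);print(st[i],ce[i])
CIRC["stack"]=[(.084,0),(.084,.110)];CIRC["lidr"]=[(.084,0.004),(.084,.018)]
for nm in ["lid","tray","tin"]: print(nm,[(round(q["score"],2),np.round(q["bbox"])) for q in bot.look_for(nm,c)[:2]])
for z in [.084,.092,.100]: print(z,fit(c,"lidr",L==i,[.503,-.31],z))
x=fit(c,"lidr",L==i,[.503,-.31],.092)[0]
lidpose(c,x,dict(bbox=st[i][:4]+np.r_[0,0,st[i][:2]]),.092)
c=bot.read_camera("side")
for nm in ["lid","tray","tin"]:
  for q in bot.look_for(nm,c)[:2]: print(nm,round(q["score"],2),np.round(q["bbox"]))
print(proj(c,[[.5032,-.3096,.11],[.5032,-.3096,.137],[.5032,-.3096,0]]).round(1))
for t,z in [("lid",.092),("tray",.042),("tin",0)]: find(c,t,z)
E
```

```text
[  233    60   175   175 23652] [320.28504989 146.06511077]
lid [(0.7, array([232.,  62., 408., 232.]))]
tray []
tin []
0.084 (array([ 0.5032283 , -0.31002305]), np.float64(1.264817283412179))
0.092 (array([ 0.50332348, -0.3101402 ]), np.float64(0.8738460221676456))
0.1 (array([ 0.50268571, -0.30972338]), np.float64(3.191974541111767))
263 [320.46007605 211.07604563] r 0.05754064661711163 dir 150.65980584210564 pca 150.8375973396994
lid 0.74 [330. 149. 374. 170.]
tray 0.63 [333. 164. 372. 178.]
tray 0.36 [333. 174. 374. 188.]
tin 0.53 [332. 174. 373. 188.]
[[353.3 156.6]
 [353.7 150.4]
 [351.8 180.9]]
lid 0.55 [332. 149. 374. 169.] xy [ 0.5088 -0.3173] rms px 0.48
tray 0.83 [332. 166. 372. 180.] xy [ 0.5041 -0.3037] rms px 3.53
tin 0.67 [296. 177. 303. 189.] xy [ 0.7151 -0.2476] rms px 13.77
```

The lid fits best at the home height of 92 mm, centred within 0.5 mm, with its notch at 150.7° and the tray's key at 150.5°. I'm handing the job in.

```bash
python3 -c "
from workcell import bot
print(bot.finish_job())"
```

```text
the job is handed in; nothing more can be done
None
```

I handed in the job after about 38 s of the 70 s: the pot stands on the tin's floor, the tray and lid are home by my measurements (lid checked numerically only), and I never touched the mug, tape measure or spool; no verdict came back.

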